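Slide the capped cartridge out of the row and lock it in its shipping cradle

TASK

Five filter cartridges stand side by side, touching, on the bench mat; one of the inner ones has a round cap on top, the others have two straight ribs. Slide the capped one endwise along the mat until it is completely clear of the row, without shifting the other four, then lift it out and set it down upright (do not drop it) between the corner stops of the metal shipping cradle, and let go of it. Finally swing the cradle's keeper bar by its knob over the top of the cartridge, fully home against its stop, and leave everything else on the bench where it was.

Things in the scene. Friction and masses are not known exactly. Their poses are not given: they have to be found in the camera images.
- capped_mid (a point): centre (half-way up) of the capped cartridge: a white box 110 mm long (x) x 40 mm wide (y) x 60 mm tall, standing upright, plus a round cap 32 mm across and 4 mm high in the middle of its top (64 mm over all). Both ends are alike and it may go into the cradle either way round. 0.25 to 0.5 kg, loose. It starts in one of the three inner places of the row, its long sides touching its neighbours; its ends are free and level with theirs
- mat: dark rubber bench mat, fixed, 320 (x) x 250 (y) x 2 mm thick; origin at the centre of its underside. The row stands in its middle: five cartridges side by side along the mat's y at 40.2 mm spacing (slots -80.4 to +80.4 mm), their length along the mat's x. There is room on the mat to slide one out endwise at least towards +x; when it has been slid 110 mm it is clear of the others, leaving a gap 40 mm wide
- ribbed_a: white box cartridge, 110 (x) x 40 (y) x 60 mm tall, plus two straight parallel ribs 80 mm long and 4 mm high on top; origin at the centre of its underside, x along its length; 0.25 to 0.5 kg, loose; to be left where it stands
- ribbed_b: white box cartridge, 110 (x) x 40 (y) x 60 mm tall, plus two straight parallel ribs 80 mm long and 4 mm high on top; origin at the centre of its underside, x along its length; 0.25 to 0.5 kg, loose; to be left where it stands
- ribbed_c: white box cartridge, 110 (x) x 40 (y) x 60 mm tall, plus two straight parallel ribs 80 mm long and 4 mm high on top; origin at the centre of its underside, x along its length; 0.25 to 0.5 kg, loose; to be left where it stands
- ribbed_d: white box cartridge, 110 (x) x 40 (y) x 60 mm tall, plus two straight parallel ribs 80 mm long and 4 mm high on top; origin at the centre of its underside, x along its length; 0.25 to 0.5 kg, loose; to be left where it stands
- seat (a point): middle of the cradle's seat, on the top face of its 8 mm base plate (185 x 90 mm, fixed to the bench); x along the length of the seat, z up. Four L-shaped corner stops 20 mm high enclose a space 120 (x) x 50 (y) mm for the upright cartridge (5 mm free all round); the long sides are open for 92 mm between the stops, leaving room for fingers at the cartridge's middle. Seated, the cartridge's centre is 30 mm above this point
- keeper_pivot (a point): pivot of the keeper bar, on top of a 20 mm thick post standing at the -x end of the cradle, 85 mm from the seat's middle, at the height of the bar's underside (70 mm above the seat); axes as the seat's, the pivot axis is vertical
- keeper_knob (a point): middle of the keeper's upright black round knob, 18 mm thick and 42 mm tall, 100 mm from the pivot axis; the knob stands on the bar's top (bar 20 mm wide, 8 mm thick) and this point is 21 mm above that
- keeper (a joint): angle of the keeper bar, rad. 0: bar points to the seat's +y (square to the cradle, out of the way). It grows clockwise seen from above; at 1.571 it lies along the seat's +x, over the seated cartridge, against its stop (fully home). Range -0.6 to 1.571. Light friction (about 1.5 N at the knob); it stays where it is left
- flask: amber bottle, 64 mm thick, 140 mm tall, beyond the mat and cradle; bystander; origin at the centre of its underside
- beaker: glass beaker, 70 mm across, 80 mm tall; bystander; origin at the centre of its underside
- tape: roll of clear tape lying flat, 96 mm across, 48 mm tall; bystander; origin at the centre of its underside
- wrench: steel wrench, 170 mm long, lying beyond the mat and cradle on the left; bystander; origin under its middle

How it is judged:
By the outcome, as a careful person would: the job done as asked, in the order asked, and still so for the second after the job is handed in, with the robot touching nothing.
It also fails if it takes over 72 s, if anything falls off the work surface, if the arm or the gripper's body presses on something with over 40 N, if the wrist force passes 120 N, or if a joint passes its speed limit or range.

ROBOT

A 6-joint arm with a two-finger parallel gripper is mounted at the origin on the work surface. World frame = base frame: x ahead of the robot, y to its left, z up, the work surface at z = 0. Lengths are in m, angles in rad, forces in N, time in s.
With the tool pointing down it reaches from about 0.375 to 0.9 m from the base axis. Payload 3.1 kg.
Tool frame: the origin (TCP) lies midway between the tips of the shut fingers; the grasp point (between the pads) lies 19 mm behind it; x points along the fingers, z is the direction in which the jaws open and shut, and the axes are right-handed (so a half turn about x gives the same grasp; the last joint's range is limited). The gripper opens to 85 mm and grips with 20 to 120 N. Pads are 22 mm wide; open, the fingers measure 114 mm over their backs; the gripper's body (76 mm by 85 mm) begins 54 mm behind the grasp point. The pads swing forward as they close: fully open they stand 13 mm farther back than shut.
Start: joints at [-1.413, 0.527, 1.433, -0, 1.181, -0.178], TCP at [0.206, -0.59, 0.231] pointing down, gripper open.
Joint ranges: [-3.08, 3.08], [-0.75, 2.2], [0.22, 2.44], [-1.43, 4.57], [0, 2.65], [-2.85, 2.85]. Speed limits (rad/s): [2.79, 2.79, 3.14, 3.14, 3.14, 3.14].

INTERFACE

Orientations are given as a unit quaternion [x, y, z, w].
In Python, from station import status, snapshot, camera_params, ticket gives the robot as it stands.
- The arm moves only by the tool arm_command, never from a script. Its argument "series" is a list that holds one entry, the list of rows, each a list of 4 numbers: the shift along the tool's x, y, z in mm, then the turn about the tool's x in rad. A call has 1 to 10 rows; each row shifts and turns the commanded pose from where the row before left it, along the tool's axes as they then stand; what a row does not reach is not made up. A row lasts 1/10 s, in which the tool goes at most 50 mm and 8.59 degrees, less where a joint would pass 70% of its speed; a pose out of reach is approached as far as the arm can. A call is refused whole if a number of a shift passes 50 or a number of a turn 0.15, either way. A call with a gripper value outside its range is refused whole. "jaw" is the opening in per cent of the stroke, from 0 (shut) to 100 (fully open), set as the call begins (left out, the last holds). The fingers move at their own pace and stop on an object; "force" is the grip in N (left out, the last holds). Time passes only in rows, so rows that do not move let the fingers close. It gives the time, the measured TCP pose, the force and the opening at its end, in the units of the state.
- status.sense(): the state, without advancing time (a new reading comes with each control period).
- snapshot(name): name is "side" or "top"; returns the picture (400x640x3 uint8, red, green, blue); there is no depth.
- camera_params(name): a dict with "fovy" (degrees; the focal length in pixels is half the picture's height over the tangent of half this angle, whatever the lens; pixels are square), "cx", "cy" (the principal point, pixels), "k1" (the pictures are not rectified: a ray, as slopes to the right and down, at radius r is drawn at 1 + k1 r^2 times it, then the intrinsics apply), "extrinsics" (4x4, takes a point from camera to world coordinates). Camera axes: x right, y down, z forward; pixel columns grow to the right and rows downward; lengths in m; the calibration is good to about 2 mm. A picture is of the moment at which its call begins. camera_params takes no time and is no camera call.
- ticket.sign_off(): hands the job in, once; it reports no verdict.
The state is a dict: "t": time; "q": joint angles; "qd": joint speeds; "tau": joint torques, N m; "tcp_pos": TCP position; "tool_rot": TCP orientation; "force": force on the tool from outside, world axes, zero at the start; "ft_torque": the same for the moment, N m; "finger_gap": opening from 0.0 (shut) to 1.0 (fully open).
Only numpy, scipy, OpenCV 4.12 (cv2) and the standard library are available. Lean on these libraries where they do the work, as an engineer would, in place of code of your own. Each camera call takes 0.05 s, during which the arm holds its last target. There are 200 camera calls.

## Working session

There is one attempt and no reset: what is moved stays moved. The work goes in short steps, Python scripts to look and compute and a tool call to move; the robot and the scene stay as the last step left them, time stands still between calls to the robot, and variables do not carry over. Pictures are saved under pics/ and viewed, about 8 in all and at most 12, crops included, and the job is handed in when it is done.

Besides the shell and the picture viewer there is one more tool, called after "Emit:" by a JSON object that holds its "method" and its "body", one argument or row to a line. arm_command: Moves the arm, as the interface text tells. Its arguments: {"type":"object","properties":{"series":{"type":"array"},"jaw":{"type":"number"},"force":{"type":"number"}},"required":["series"]}

```bash
mkdir -p pics; ls; cat > h.py <<'E'
import numpy as np, cv2
from station import status, snapshot, camera_params, ticket
def snap(name,f,crop=None,scale=1):
    im=snapshot(name)[:,:,::-1].copy()
    cv2.imwrite('pics/raw_'+f,im)
    if crop: im=im[crop[1]:crop[3],crop[0]:crop[2]]
    cv2.imwrite('pics/'+f,cv2.resize(im,None,fx=scale,fy=scale,interpolation=cv2.INTER_CUBIC))
def K(name):
    p=camera_params(name); f=200/np.tan(np.radians(p['fovy'])/2)
    return p,f,np.array(p['extrinsics'])
def ray(name,u,v):
    p,f,E=K(name); d=np.array([(u-p['cx'])/f,(v-p['cy'])/f]); s=d.copy()
    for _ in range(30): s=d/(1+p['k1']*(s@s))
    return E[:3,3],E[:3,:3]@np.array([s[0],s[1],1])
def atz(name,u,v,z):
    o,d=ray(name,u,v); return o+d*(z-o[2])/d[2]
def proj(name,P):
    p,f,E=K(name); c=E[:3,:3].T@(np.asarray(P)-E[:3,3]); s=c[:2]/c[2]; s=s*(1+p['k1']*(s@s))
    return np.array([s[0]*f+p['cx'],s[1]*f+p['cy']])
E
python3 - <<'E'
from h import *
for n in('side','top'): snap(n,n+'0.png',scale=1.25); print(camera_params(n))
print(status.sense())
E
```

```text
pics
{'fovy': 56.19406074028178, 'cx': 317.05046719422995, 'cy': 195.75618732537205, 'k1': -0.08489506007705964, 'extrinsics': array([[-0.98878344, -0.09959312,  0.1113037 ,  0.46356588],
       [-0.14857644,  0.73194881, -0.66496315,  0.6990467 ],
       [-0.01524286, -0.67404166, -0.73853605,  0.85329817],
       [ 0.        ,  0.        ,  0.        ,  1.        ]])}
{'fovy': 51.996145899972134, 'cx': 321.6101799380622, 'cy': 202.45796937255847, 'k1': -0.014387528935698257, 'extrinsics': array([[-0.01905745, -0.99073879,  0.13443755,  0.42731775],
       [-0.99977677,  0.01765672, -0.01160388, -0.00142339],
       [ 0.00912269, -0.13462868, -0.99085412,  1.17509813],
       [ 0.        ,  0.        ,  0.        ,  1.        ]])}
{'t': 0.1, 'q': array([-1.41349056e+00,  5.28402572e-01,  1.43377813e+00,  4.44236004e-06,
        1.18140325e+00, -1.78498895e-01]), 'qd': array([-0.00072907, -0.00340274, -0.00263933,  0.00052793, -0.00069707,
       -0.00135599]), 'tau': array([ 8.73199838e-05, -4.43304062e+01, -1.78587073e+01, -2.85189917e-04,
        3.88098881e-03,  4.01675578e-06]), 'tcp_pos': array([ 0.2058823 , -0.58943148,  0.23041217]), 'tool_rot': array([ 0.40991584,  0.57701687, -0.40890767,  0.5760339 ]), 'force': array([ 0.75509713, -0.22831396, -0.47465724]), 'ft_torque': array([ 0.05218895, -0.02672446, -0.01617508]), 'finger_gap': 1.0003078783377493}
```

View pics/top0.png

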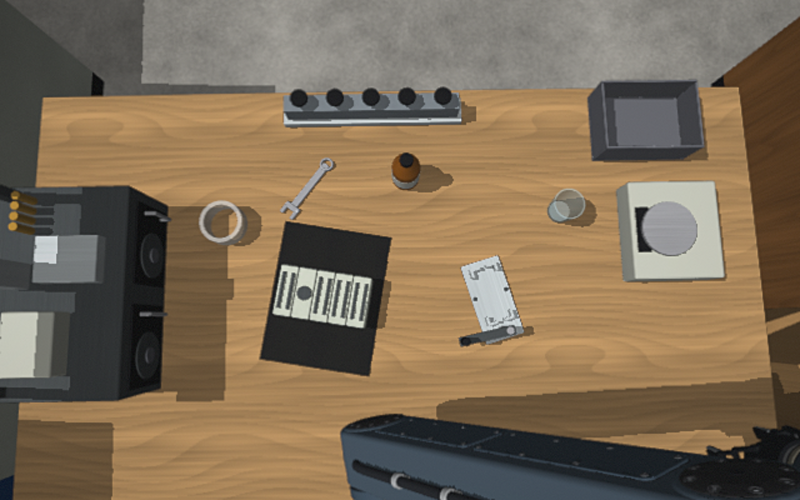

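View pics/side0.png

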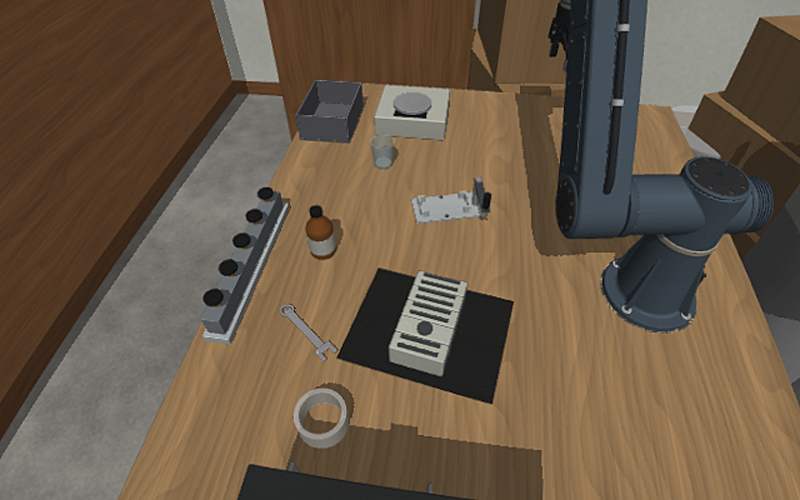

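Top view: the row is at (320,297), with the capped one second from the left (+y side) at (305,293). The cradle is at (492,293), with its post at the near end (515,330) and its knob to the left at (463,341). The far side of the mat is free for sliding. Next I'll measure the mat by segmentation and look at zoomed cradle crops.

```bash
cat > mat.py <<'E'
from h import *
from scipy.optimize import least_squares
def corners(n,f,seed):
    im=cv2.imread(f); g=im.max(2)
    m=((g<50)).astype(np.uint8)
    m=cv2.morphologyEx(m,cv2.MORPH_OPEN,np.ones((3,3)))
    k,lab=cv2.connectedComponents(m); u,v=seed
    m=(lab==lab[v,u]).astype(np.uint8)
    c=max(cv2.findContours(m,0,2)[0],key=cv2.contourArea); h=cv2.convexHull(c)
    a=cv2.approxPolyN(h,4) ; print(n,m.sum(),a.reshape(-1,2).tolist())
    return a.reshape(-1,2).astype(float)
T=corners('top','pics/raw_top0.png',(245,280)); S=corners('side','pics/raw_side0.png',(300,260))
def pts(p,z=.002):
    c,s=np.cos(p[2]),np.sin(p[2]); R=np.array([[c,-s],[s,c]])
    return [np.r_[R@np.array([a*.16,b*.125])+p[:2],z] for a,b in((1,1),(1,-1),(-1,-1),(-1,1))]
def match(n,P,C):
    q=np.array([proj(n,x) for x in P]); return [ (C[np.argmin(((C-a)**2).sum(1))]-a) for a in q]
c0=np.mean([atz('top',*t,.002) for t in T],axis=0); print(c0)
for cams in((('top',T),),(('side',S),),(('top',T),('side',S))):
  r=least_squares(lambda p:np.ravel([match(n,pts(p),C) for n,C in cams]),[c0[0],c0[1],-.15])
  print(r.x,np.round(r.fun,1))
E
python3 mat.py; python3 - <<'E'
import cv2,numpy as np
a=cv2.imread('pics/raw_top0.png')[195:290,355:430];b=cv2.imread('pics/raw_side0.png')[135:185,320:400]
a=cv2.resize(a,None,fx=5,fy=5,interpolation=2);b=cv2.resize(b,None,fx=5,fy=5,interpolation=2)
o=np.zeros((475,780,3),np.uint8);o[:475,:375]=a;o[:250,380:780]=b;cv2.imwrite('pics/c1.png',o)
E
```

```text
top 6265 [[312, 190], [294, 300], [208, 286], [228, 177]]
side 6430 [[410, 241], [393, 323], [269, 286], [302, 214]]
[0.48938559 0.16077058 0.002     ]
[ 0.48957612  0.16075102 -0.17312859] [ 0.2  0.9 -0.7  0.8 -0.8 -0.8  1.2 -0.8]
[ 0.48896783  0.16077774 -0.17240358] [ 0.5 -0.1  0.   0.1 -0.4  0.2 -0.2 -0. ]
[ 0.48924796  0.16076077 -0.17274901] [ 0.3  0.8 -0.6  0.7 -0.8 -0.9  1.2 -0.9  0.6 -0.   0.1  0.1 -0.3  0.2
 -0.  -0. ]
```

View pics/c1.png

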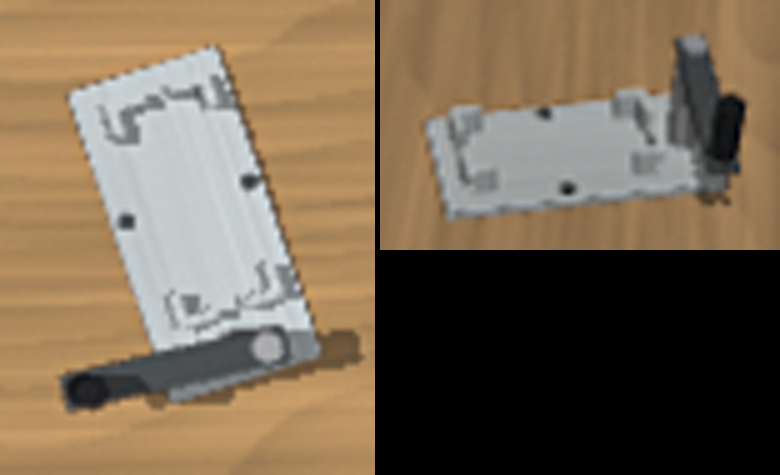

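```bash
cat > cradle.py <<'E'
from h import *
from scipy.optimize import least_squares
t=lambda x,y:np.array([(x+.5)/5-.5+355,(y+.5)/5-.5+195])
s=lambda x,y:np.array([(x-380+.5)/5-.5+320,(y+.5)/5-.5+135])
obs=[('top',t(70,93),(.0925,.045,.008)),('top',t(217,45),(.0925,-.045,.008)),('top',t(320,355),(-.0925,-.045,.008)),('top',t(172,402),(-.0925,.045,.004)),
('side',s(427,122),(.0925,-.045,.008)),('side',s(450,215),(.0925,.045,.004)),('side',s(725,190),(-.0925,.045,.004))]
def P(p,l):
    c,q=np.cos(p[2]),np.sin(p[2]); return np.array([p[0]+c*l[0]-q*l[1],p[1]+q*l[0]+c*l[1],l[2]])
r=least_squares(lambda p:np.ravel([proj(n,P(p,l))-o for n,o,l in obs]),[.45,-.1,.3])
print(r.x,np.round(r.fun,1)); p=r.x
def inv(w): c,q=np.cos(p[2]),np.sin(p[2]); d=w[:2]-p[:2]; return np.round([c*d[0]+q*d[1],-q*d[0]+c*d[1]],4)
print('screws',inv(atz('top',*t(127,221),.008)),inv(atz('top',*t(250,181),.008)),inv(atz('side',*s(545,113),.008)),inv(atz('side',*s(568,188),.008)))
print('pivot cap z88',inv(atz('top',*t(267,347),.088)),inv(atz('side',*s(692,45),.088)))
k=atz('top',*t(89,389),.128); k2=atz('side',*s(731,101),.128);print('knobtop',k,k2,inv(k),inv(k2))
E
python3 cradle.py
python3 - <<'E'
from h import *
# mat axes and predicted pixels of cap / row corners
yaw=-.1727;c,q=np.cos(yaw),np.sin(yaw)
W=lambda x,y,z:np.array([.4892+c*x-q*y,.1608+q*x+c*y,z])
print('cap',W(0,.0402,.066))
for n in('top','side'):
  im=cv2.imread(f'pics/raw_{n}0.png')
  P=lambda *a:tuple(np.round(proj(n,W(*a))*4*1.0+1.5).astype(int))
  u,v=proj(n,W(0,0,.03)).astype(int); x0,y0=u-48,v-45
  b=cv2.resize(im[y0:y0+90,x0:x0+96],None,fx=4,fy=4,interpolation=2)
  def L(a,bb): cv2.line(b,tuple(np.subtract(P(*a),(4*x0,4*y0)).tolist()),tuple(np.subtract(P(*bb),(4*x0,4*y0)).tolist()),(0,0,255),1)
  for yy in(-.1005,-.0603,-.0201,.0201,.0603,.1005): L((-.055,yy,.062),(.055,yy,.062))
  for xx in(-.055,.055): L((xx,-.1005,.062),(xx,.1005,.062))
  for k in range(12):
    a=2*np.pi*k/12;d=a+np.pi/6; L((.016*np.cos(a),.0402+.016*np.sin(a),.066),(.016*np.cos(d),.0402+.016*np.sin(d),.066))
  cv2.imwrite(f'pics/o_{n}.png',b)
cv2.imwrite('pics/o.png',np.hstack([cv2.imread('pics/o_top.png'),cv2.imread('pics/o_side.png')]))
E
```

```text
[ 0.47647271 -0.21753231  0.28401506] [-0.3 -0.2  0.   0.2  0.5  0.2 -0.3  0.5 -0.5 -0.5 -0.7  0.5  0.3 -0.5]
screws [0.0127 0.0364] [ 0.0133 -0.038 ] [ 0.0113 -0.0394] [0.011  0.0341]
pivot cap z88 [-0.072  -0.0005] [-0.0718 -0.0017]
knobtop [ 0.38905745 -0.1384147   0.128     ] [ 0.38685059 -0.14230235  0.128     ] [-0.0617  0.1004] [-0.065   0.0973]
cap [0.49610808 0.200402   0.066     ]
```

View pics/o.png

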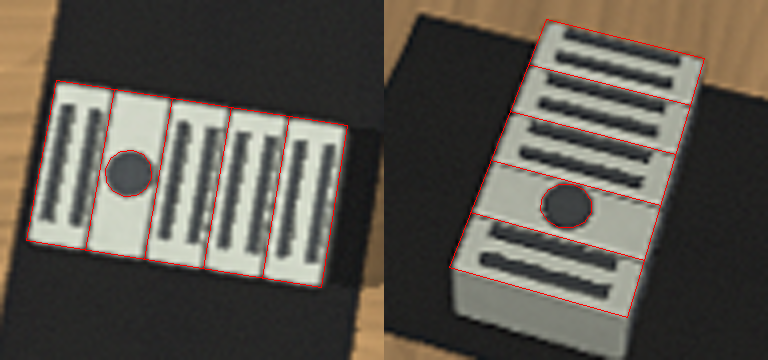

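The mat/row model overlays both views to about a pixel. The cradle's seat centre is 12.5 mm from the plate centre, agreeing with the pivot and the screws. Next, the planning helper.

```bash
cat > plan.py <<'E'
from h import *
from scipy.spatial.transform import Rotation as Ro
MAT=(.4892,.1608,-.1727); SEAT=(.4889,-.2149,.284)
def W(fr,x,y): c,q=np.cos(fr[2]),np.sin(fr[2]); return fr[0]+c*x-q*y,fr[1]+q*x+c*y
def theta():
    M=Ro.from_quat(status.sense()['tool_rot']).as_matrix(); return np.arctan2(M[1,2],M[0,2]),M
def go(x,y,z,th,n=None,p0=None,t0=None):
    """rows (n) from pose p0/t0 (measured by default) to the target, straight line"""
    s=status.sense(); p=np.array(s['tcp_pos'] if p0 is None else p0); t=theta()[0] if t0 is None else t0
    dt=(th-t+np.pi)%(2*np.pi)-np.pi; d=np.array([x,y,z])-p
    n=n or max(1,int(np.ceil(max(np.linalg.norm(d)/.045,abs(dt)/.14))))
    st=d/n; out=[]
    for k in range(n):
        a=t+dt*k/n
        out.append([round(-st[2]*1e3,1),round((-st[0]*np.sin(a)+st[1]*np.cos(a))*1e3,1),round((st[0]*np.cos(a)+st[1]*np.sin(a))*1e3,1),round(-dt/n,4)])
    print(n,out,'total turn',round(-dt,3))
E
python3 - <<'E'
from plan import *
t,M=theta();s=status.sense();print('theta',t,M.round(3).tolist(),'q1',s['q'][0],'q6',s['q'][5])
x,y=W(MAT,-.085,.0402);print(x,y);go(x,y,.2304,-.1727);go(x,y,.2304,np.pi-.1727)
E
```

```text
theta -1.2349930098051354 [[-0.0, 0.944, 0.33], [0.002, 0.33, -0.944], [-1.0, 0.0, -0.002]] q1 -1.4134905647529503 q6 -0.17849889522149476
0.4123725083562511 0.21500863886623325
19 [[np.float64(0.0), np.float64(24.2), np.float64(-36.4), np.float64(-0.0559)], [np.float64(0.0), np.float64(26.2), np.float64(-35.0), np.float64(-0.0559)], [np.float64(0.0), np.float64(28.1), np.float64(-33.5), np.float64(-0.0559)], [np.float64(0.0), np.float64(29.9), np.float64(-31.8), np.float64(-0.0559)], [np.float64(0.0), np.float64(31.7), np.float64(-30.1), np.float64(-0.0559)], [np.float64(0.0), np.float64(33.3), np.float64(-28.3), np.float64(-0.0559)], [np.float64(0.0), np.float64(34.8), np.float64(-26.4), np.float64(-0.0559)], [np.float64(0.0), np.float64(36.3), np.float64(-24.4), np.float64(-0.0559)], [np.float64(0.0), np.float64(37.6), np.float64(-22.3), np.float64(-0.0559)], [np.float64(0.0), np.float64(38.8), np.float64(-20.2), np.float64(-0.0559)], [np.float64(0.0), np.float64(39.8), np.float64(-18.0), np.float64(-0.0559)], [np.float64(0.0), np.float64(40.8), np.float64(-15.8), np.float64(-0.05
[... 1329 characters left out ...]
t64(0.0), np.float64(-21.2), np.float64(-38.2), np.float64(0.1094)], [np.float64(0.0), np.float64(-25.3), np.float64(-35.7), np.float64(0.1094)], [np.float64(0.0), np.float64(-29.0), np.float64(-32.7), np.float64(0.1094)], [np.float64(0.0), np.float64(-32.4), np.float64(-29.3), np.float64(0.1094)], [np.float64(0.0), np.float64(-35.4), np.float64(-25.6), np.float64(0.1094)], [np.float64(0.0), np.float64(-38.0), np.float64(-21.6), np.float64(0.1094)], [np.float64(0.0), np.float64(-40.1), np.float64(-17.3), np.float64(0.1094)], [np.float64(0.0), np.float64(-41.8), np.float64(-12.8), np.float64(0.1094)], [np.float64(0.0), np.float64(-42.9), np.float64(-8.2), np.float64(0.1094)]] total turn 2.079
```

```bash
sed -i 's/out.append(\[round(-st\[2\]\*1e3,1),round(\(.*\)),round(-dt\/n,4)\])$/out.append(np.round([-st[2]*1e3,(-st[0]*np.sin(a)+st[1]*np.cos(a))*1e3,(st[0]*np.cos(a)+st[1]*np.sin(a))*1e3,-dt\/n],3).tolist())/; s/st=d\/n; out/st=d\/n; out/' plan.py
python3 - <<'E'
from plan import *
p=(.52,-.2,.2);go(*p,-.7);x,y=W(MAT,-.085,.0402);go(x,y,.15,-.1727,10,p0=p,t0=-.7)
E
```

```text
12 [[2.534, 35.408, -22.014, -0.045], [2.534, 36.354, -20.414, -0.045], [2.534, 37.228, -18.774, -0.045], [2.534, 38.028, -17.096, -0.045], [2.534, 38.752, -15.384, -0.045], [2.534, 39.399, -13.642, -0.045], [2.534, 39.968, -11.872, -0.045], [2.534, 40.457, -10.079, -0.045], [2.534, 40.866, -8.266, -0.045], [2.534, 41.194, -6.436, -0.045], [2.534, 41.44, -4.594, -0.045], [2.534, 41.604, -2.743, -0.045]] total turn -0.535
10 [[5.0, 24.808, -34.967, -0.053], [5.0, 26.617, -33.611, -0.053], [5.0, 28.351, -32.162, -0.053], [5.0, 30.007, -30.623, -0.053], [5.0, 31.579, -28.999, -0.053], [5.0, 33.064, -27.294, -0.053], [5.0, 34.456, -25.513, -0.053], [5.0, 35.753, -23.662, -0.053], [5.0, 36.95, -21.745, -0.053], [5.0, 38.045, -19.767, -0.053]] total turn -0.527
```

Emit:
{"method": "arm_command", "body": {
  "series": [
    [[3,35,-22,-0.05],[3,36,-20,-0.05],[3,37,-19,-0.05],[3,38,-17,-0.05],[3,39,-15,-0.05],[3,39,-14,-0.05],[3,40,-12,-0.05],[3,40,-10,-0.05],[3,41,-8,-0.05],[3,41,-6,-0.05]]
  ],
  "jaw": 0,
  "force": 25
}}

```text
t: 1.1
tcp_pos: [0.4595, -0.2592, 0.2009]
tool_rot: [0.253, 0.66, -0.253, 0.66]
force: [1.2, -0.7, -0.7]
finger_gap: 0.001
```

```bash
python3 - <<'E'
from plan import *
s=status.sense();print(s['t'],s['tcp_pos'],theta()[0],s['finger_gap'])
x,y=W(MAT,-.085,.0402);go(x,y,.13,-.1727)
E
```

```text
1.1 [ 0.45948949 -0.25921933  0.20093469] -0.7330714556766784 0.0008829104906104919
11 [[6.449, 29.171, -32.031, -0.051], [6.449, 30.764, -30.504, -0.051], [6.449, 32.278, -28.898, -0.051], [6.449, 33.707, -27.217, -0.051], [6.449, 35.049, -25.466, -0.051], [6.449, 36.301, -23.648, -0.051], [6.449, 37.458, -21.769, -0.051], [6.449, 38.518, -19.833, -0.051], [6.449, 39.478, -17.846, -0.051], [6.449, 40.335, -15.813, -0.051], [6.449, 41.088, -13.738, -0.051]] total turn -0.56
```

Emit:
{"method": "arm_command", "body": {
  "series": [
    [[6,29,-32,-0.05],[6,31,-30,-0.05],[6,32,-29,-0.05],[6,34,-27,-0.05],[6,35,-25,-0.05],[6,36,-23,-0.06],[6,37,-22,-0.06],[6,38,-20,-0.06],[6,39,-18,-0.06],[6,40,-16,-0.06]]
  ]
}}

```text
t: 2.1
tcp_pos: [0.414, 0.1691, 0.141]
tool_rot: [0.065, 0.704, -0.065, 0.704]
force: [0.5, -0.4, -0.8]
finger_gap: -0.0
```

Emit:
{"method": "arm_command", "body": {
  "series": [
    [[0,0,0,0],[0,0,0,0],[0,0,0,0]]
  ]
}}

```text
t: 2.4
tcp_pos: [0.4148, 0.1668, 0.1413]
tool_rot: [0.066, 0.704, -0.066, 0.704]
force: [0.5, -0.8, 0.3]
finger_gap: -0.001
```

```bash
python3 - <<'E'
from plan import *
s=status.sense();print(s['t'],s['tcp_pos'],theta()[0],s['finger_gap'])
x,y=W(MAT,-.085,.0402);go(x,y,.1,-.1727,1)
E
```

```text
2.4 [0.41475339 0.16675194 0.1413293 ] -0.18597495663107802 -0.0010527488356575168
1 [[41.329, 46.984, -11.263, -0.013]] total turn -0.013
```

Emit:
{"method": "arm_command", "body": {
  "series": [
    [[10,12,-3,-0.004],[10,12,-3,-0.003],[10,12,-3,-0.003],[11,11,-2,-0.003],[25,0,0,0],[0,0,0,0],[0,0,0,0]]
  ]
}}

```text
t: 3.1
tcp_pos: [0.4113, 0.2159, 0.0746]
tool_rot: [0.06, 0.705, -0.061, 0.704]
force: [-1.0, -0.1, 0.9]
finger_gap: 0.001
```

```bash
python3 - <<'E'
from plan import *
s=status.sense();print(s['t'],s['tcp_pos'],theta()[0])
x,y=W(MAT,-.085,.0402);go(x,y,.016,-.1727,1)
snap('side','s1.png',(220,150,440,330),3)
E
```

```text
3.1 [0.41131091 0.21593026 0.07458397] -0.17146216950024504
1 [[58.584, -0.727, 1.203, 0.001]] total turn 0.001
```

View pics/s1.png

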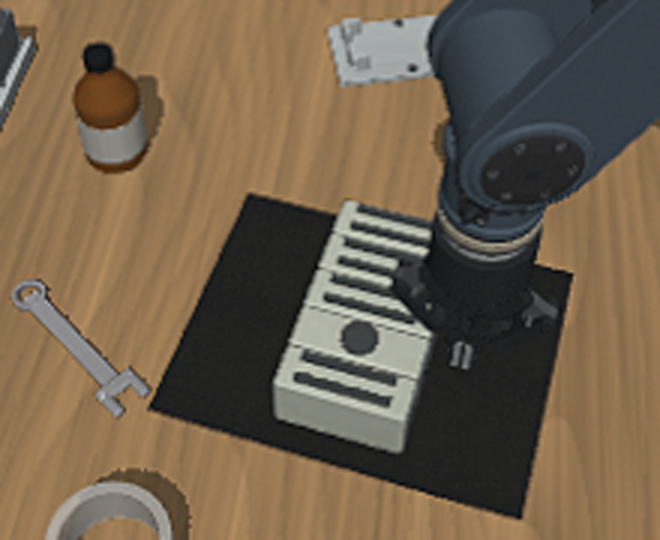

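```bash
python3 - <<'E'
from plan import *
s=status.sense();t,M=theta();p=s['tcp_pos']
for u,v in((395,270),(432,330),(400,290),(462,365),(455,343),(470,370),(556,310),(530,300)):
    o,d=ray('side',(u+.5)/3-.5+220,(v+.5)/3-.5+150); k=((p-o)@M[:,1])/(d@M[:,1]); q=M.T@(o+k*d-p); print((u,v),(q*1e3).round(0))
E
```

```text
(395, 270) [-96.   0.  60.]
(432, 330) [-30.   0.  26.]
(400, 290) [-73.   0.  55.]
(462, 365) [ 8.  0. -1.]
(455, 343) [-21.   0.   7.]
(470, 370) [12.  0. -8.]
(556, 310) [-97.   0. -60.]
(530, 300) [-101.    0.  -41.]
```

The shut gripper's knuckles bulge to about ±55 mm, 70 mm behind the tip, so they would touch the cartridge's top edge first. I'll push with the flat back of the open front finger instead.

Emit:
{"method": "arm_command", "body": {
  "series": [
    [[0,0,-10,0],[0,0,-10,0],[0,0,-10,0],[0,0,-10,0],[10,0,0,0],[0,0,0,0],[0,0,0,0],[0,0,0,0]]
  ],
  "jaw": 100
}}

```text
t: 3.95
tcp_pos: [0.3732, 0.2225, 0.0652]
tool_rot: [0.061, 0.704, -0.061, 0.705]
force: [0.1, -0.3, -0.7]
finger_gap: 0.996
```

```bash
python3 - <<'E'
from plan import *
s=status.sense();print(s['t'],s['tcp_pos'],theta()[0],s['finger_gap'],s['force'])
x,y=W(MAT,-.125,.0402);go(x,y,.012,-.1727,1)
snap('side','s2.png',(260,180,440,315),4)
E
```

```text
3.95 [0.37320525 0.22252858 0.06515212] -0.17237660930834708 0.9964365493029052 [ 0.07037429 -0.25801892 -0.67810897]
1 [[53.152, -0.677, -0.123, 0.0]] total turn 0.0
```

View pics/s2.png

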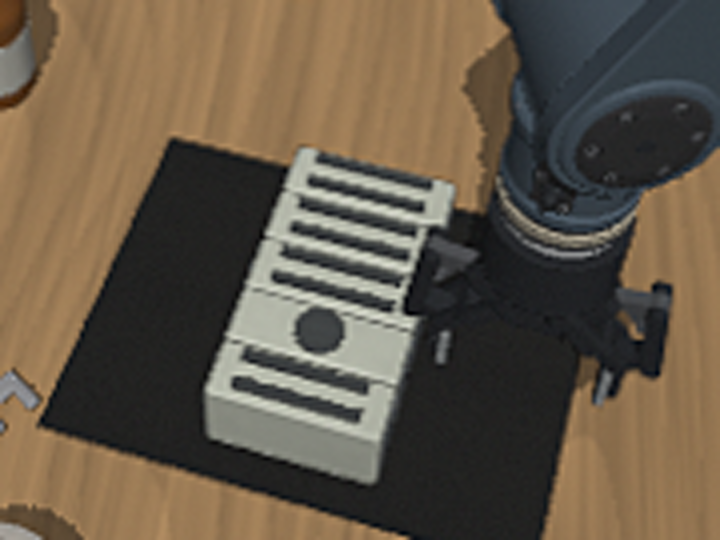

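```bash
python3 - <<'E'
from plan import *
s=status.sense();t,M=theta();p=s['tcp_pos']
for u,v in((404,314),(410,290),(428,236),(442,364),(436,364),(448,332),(436,330),(437,318),(665,375),(668,290)):
    o,d=ray('side',(u+.5)/4-.5+260,(v+.5)/4-.5+180); k=((p-o)@M[:,1])/(d@M[:,1]); q=M.T@(o+k*d-p); print((u,v),(q*1e3).round(0))
E
```

```text
(404, 314) [-43.  -0.  73.]
(410, 290) [-69.  -0.  72.]
(428, 236) [-124.    0.   66.]
(442, 364) [-1. -0. 47.]
(436, 364) [ 1.  0. 50.]
(448, 332) [-37.   0.  46.]
(436, 330) [-35.  -0.  53.]
(437, 318) [-48.  -0.  54.]
(665, 375) [-50.   0. -78.]
(668, 290) [-129.   -0.  -63.]
```

Emit:
{"method": "arm_command", "body": {
  "series": [
    [[12,-1,0,0],[12,0,0,0],[13,0,0,0],[0,0,3,0],[0,0,4,0],[0,0,4,0],[0,0,4,0],[0,0,4,0],[0,0,4,0],[0,0,0,0]]
  ]
}}

```text
t: 5.0
tcp_pos: [0.3947, 0.2175, 0.0287]
tool_rot: [0.061, 0.705, -0.061, 0.704]
force: [-2.1, 0.1, 0.6]
finger_gap: 0.995
```

```bash
python3 - <<'E'
from plan import *
s=status.sense();print(s['t'],s['tcp_pos'],theta()[0],s['force'])
x,y=W(MAT,-.10,.0402);go(x,y,.028,-.1727,1)
snap('top','t2.png')
E
```

```text
5.0 [0.39470689 0.21752764 0.02869865] -0.1720519043944405 [-2.12641774  0.14112297  0.59966445]
1 [[0.699, 0.552, 2.836, 0.001]] total turn 0.001
```

Emit:
{"method": "arm_command", "body": {
  "series": [
    [[0,0.5,5,0],[0,0,6,0],[0,0,6,0],[0,0,6,0],[0,0,6,0],[0,0,6,0],[0,0,6,0],[0,0,6,0],[0,0,3,0],[0,0,0,0]]
  ]
}}

```text
t: 6.05
tcp_pos: [0.4454, 0.2092, 0.0282]
tool_rot: [0.061, 0.704, -0.061, 0.705]
force: [-2.5, -1.0, -0.2]
finger_gap: 1.001
```

```bash
cat > cap.py <<'E'
from plan import *
def cap(n,seed,z,frame,rad=14):
    # dark cap blob on white near predicted pixel
    im=snapshot(n)[:,:,::-1].copy(); g=im.max(2); m=(g<110).astype(np.uint8)
    k,lab,st,cen=cv2.connectedComponentsWithStats(m)
    u=proj(n,[*W(frame,*seed),z]); ok=[i for i in range(1,k) if 15<st[i,4]<250 and np.hypot(*(cen[i]-u))<rad]
    for i in ok:
        w=atz(n,*cen[i],z); c,q=np.cos(frame[2]),np.sin(frame[2]); d=w[:2]-frame[:2]
        print(n,cen[i].round(1),st[i].tolist(),'local mm',((c*d[0]+q*d[1])*1e3).round(1),((-q*d[0]+c*d[1])*1e3).round(1))
    return im
E
python3 - <<'E'
from cap import *
s=status.sense();print(s['t'],s['tcp_pos'],theta()[0],s['force'])
d=s['tcp_pos'][:2]-np.array(MAT[:2]);print('tool mat x',d@[np.cos(MAT[2]),np.sin(MAT[2])],'y',d@[-np.sin(MAT[2]),np.cos(MAT[2])])
im=cap('side',(.06,.0402),.066,MAT)
cv2.imwrite('pics/s3.png',cv2.resize(im[180:315,240:440],None,fx=3,fy=3))
E
```

```text
6.05 [0.44543698 0.20923392 0.02823461] -0.17269240059432778 [-2.50922904 -1.02657314 -0.17823357]
tool mat x -0.05143504209545095 y 0.04019307206380725
```

View pics/s3.png

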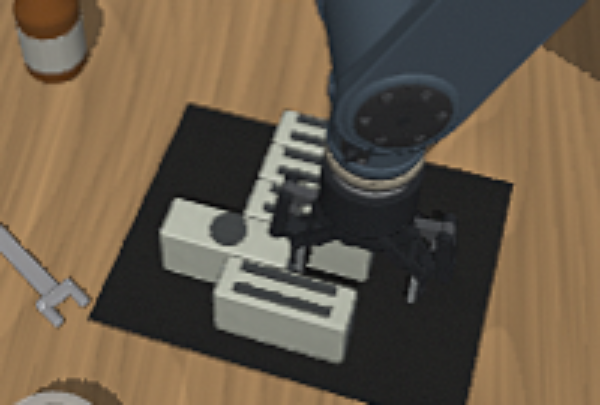

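```bash
python3 - <<'E'
from plan import *
w=atz('side',228.5/3-.5+240,228.5/3-.5+180,.066);d=w[:2]-np.array(MAT[:2]);c,q=np.cos(MAT[2]),np.sin(MAT[2]);print(c*d[0]+q*d[1],-q*d[0]+c*d[1])
E
```

```text
0.060398948064344975 0.040397304669773156
```

Emit:
{"method": "arm_command", "body": {
  "series": [
    [[0,0,5,0],[0,0,6,0],[0,0,6,0],[0,0,6,0],[0,0,6,0],[0,0,6,0],[0,0,6,0],[0,0,6,0],[0,0,5,0],[0,0,2,0]]
  ]
}}

```text
t: 7.1
tcp_pos: [0.4991, 0.2004, 0.0284]
tool_rot: [0.061, 0.704, -0.061, 0.705]
force: [-1.7, 0.3, -0.5]
finger_gap: 1.0
```

Emit:
{"method": "arm_command", "body": {
  "series": [
    [[0,0,0,0],[0,0,-4,0],[-10,0,-1,0],[-30,0,0,0],[-40,0,0,0],[-40,0,0,0],[0,0,0,0]]
  ]
}}

```text
t: 7.8
tcp_pos: [0.4966, 0.2021, 0.1542]
tool_rot: [0.062, 0.7, -0.059, 0.709]
force: [0.4, 0.6, -0.4]
finger_gap: 1.001
```

```bash
python3 - <<'E'
from cap import *
s=status.sense();print(s['t'],s['tcp_pos'],theta()[0],s['force'])
for n in('side','top'):
  im=cap(n,(.114,.0402),.066,MAT)
  if n=='side': cv2.imwrite('pics/s4.png',cv2.resize(im[180:315,240:440],None,fx=3,fy=3))
E
```

```text
7.8 [0.49655299 0.20208629 0.15424962] -0.17153273832069574 [ 0.38218971  0.61085407 -0.43426596]
top [250.1 192.1] [245, 187, 11, 11, 91] local mm 115.4 40.2
```

View pics/s4.png

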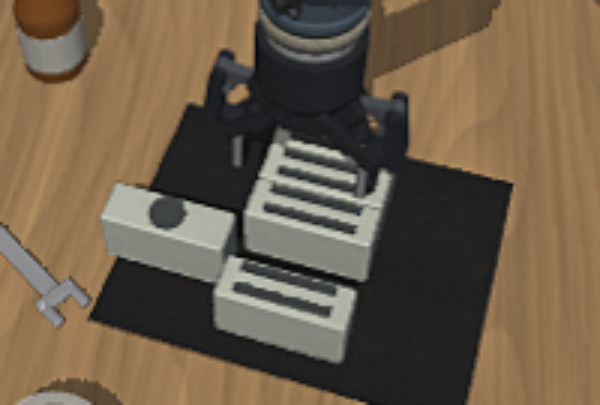

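```bash
python3 - <<'E'
from plan import *
x,y=W(MAT,.1145,.0402);print(x,y);go(x,y,.15,-.1727-np.pi/2,12)
E
```

```text
0.6089048226984751 0.18072599866321995
12 [[0.011, -0.053, 9.782, 0.131], [0.011, 1.226, 9.706, 0.131], [0.011, 2.483, 9.462, 0.131], [0.011, 3.697, 9.057, 0.131], [0.011, 4.849, 8.497, 0.131], [0.011, 5.917, 7.79, 0.131], [0.011, 6.884, 6.951, 0.131], [0.011, 7.732, 5.992, 0.131], [0.011, 8.449, 4.931, 0.131], [0.011, 9.02, 3.785, 0.131], [0.011, 9.438, 2.575, 0.131], [0.011, 9.693, 1.32, 0.131]] total turn 1.572
```

Emit:
{"method": "arm_command", "body": {
  "series": [
    [[0,0,10,0.131],[0,1,10,0.131],[0,2.5,9,0.131],[0,4,9,0.131],[0,5,8,0.131],[0,6,8,0.131],[0,7,7,0.131],[0,8,6,0.131],[0,8,5,0.131],[0,9,4,0.131]]
  ]
}}

```text
t: 8.9
tcp_pos: [0.588, 0.1839, 0.1464]
tool_rot: [0.478, 0.521, -0.48, 0.52]
force: [0.3, -0.5, 0.2]
finger_gap: 1.001
```

Emit:
{"method": "arm_command", "body": {
  "series": [
    [[0,9,2,0.131],[0,10,1,0.131],[0,0,0,0],[0,0,0,0],[0,0,0,0]]
  ]
}}

```text
t: 9.4
tcp_pos: [0.6069, 0.1816, 0.1475]
tool_rot: [-0.54, -0.456, 0.542, -0.455]
force: [-0.0, -0.4, -0.4]
finger_gap: 1.002
```

```bash
python3 - <<'E'
from plan import *
s=status.sense();print(s['t'],s['tcp_pos'],theta()[0],s['q'][5])
x,y=W(MAT,.1145,.0402);go(x,y,.020,-.1727-np.pi/2,1)
E
```

```text
9.4 [0.60690307 0.18156645 0.14746479] -1.7419983787555584 1.8564776781653254
1 [[127.465, 2.116, 0.487, 0.001]] total turn 0.001
```

Emit:
{"method": "arm_command", "body": {
  "series": [
    [[10,1,0.5,0],[17,1,0,0],[20,0,0,0],[20,0,0,0],[20,0,0,0],[20,0,0,0],[15,0,0,0],[5,0,0,0],[0,0,0,0]]
  ]
}}

```text
t: 10.3
tcp_pos: [0.6094, 0.1806, 0.0204]
tool_rot: [-0.541, -0.455, 0.542, -0.455]
force: [0.6, 0.6, 0.3]
finger_gap: 0.999
```

Emit:
{"method": "arm_command", "body": {
  "series": [
    [[0,0,0,0],[0,0,0,0],[0,0,0,0],[0,0,0,0],[0,0,0,0],[0,0,0,0],[0,0,0,0],[0,0,0,0]]
  ],
  "jaw": 20,
  "force": 45
}}

```text
t: 11.1
tcp_pos: [0.611, 0.181, 0.0224]
tool_rot: [0.542, 0.454, -0.541, 0.455]
force: [0.0, 0.9, 6.0]
finger_gap: 0.466
```

Emit:
{"method": "arm_command", "body": {
  "series": [
    [[-5,0,0,0],[-15,0,0,0],[-30,0,0,0],[-35,0,0,0],[-30,0,0,0],[-5,0,0,0],[0,0,0,0],[0,0,0,0]]
  ]
}}

```text
t: 11.9
tcp_pos: [0.6084, 0.1804, 0.1396]
tool_rot: [-0.54, -0.456, 0.543, -0.454]
force: [0.2, 0.4, -5.3]
finger_gap: 0.462
```

```bash
python3 - <<'E'
from plan import *
s=status.sense();print(s['t'],s['tcp_pos'],theta()[0],s['force'],s['finger_gap'])
x,y=SEAT[:2];go(x,y,.14,SEAT[2]-np.pi/2,10)
snap('side','s5.png',(200,130,440,315),3)
E
```

```text
11.9 [0.60836001 0.18040589 0.13959075] -1.7440192857372647 [ 0.20746839  0.40853523 -5.31350004] 0.4624086122223765
10 [[-0.041, -4.954, 40.998, -0.046], [-0.041, -6.823, 40.729, -0.046], [-0.041, -8.677, 40.374, -0.046], [-0.041, -10.513, 39.936, -0.046], [-0.041, -12.328, 39.413, -0.046], [-0.041, -14.116, 38.809, -0.046], [-0.041, -15.875, 38.123, -0.046], [-0.041, -17.601, 37.357, -0.046], [-0.041, -19.29, 36.514, -0.046], [-0.041, -20.939, 35.594, -0.046]] total turn -0.457
```

View pics/s5.png

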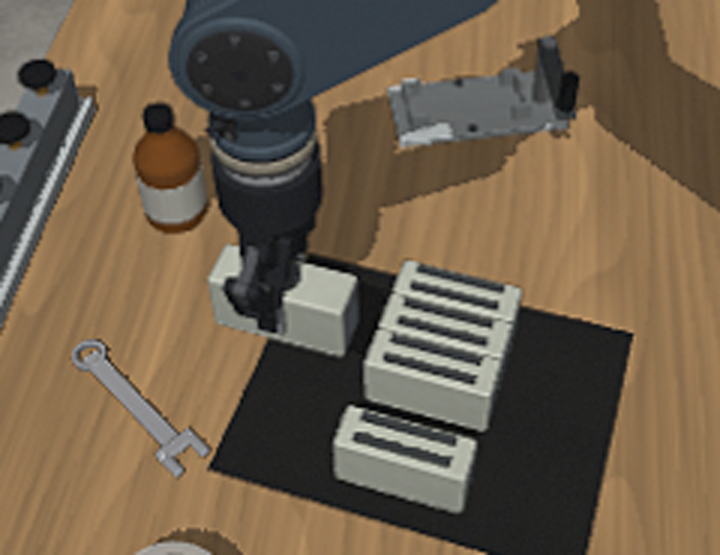

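```bash
python3 - <<'E'
from plan import *
go(*SEAT[:2],.16,SEAT[2]-np.pi/2,14)
E
```

```text
14 [[-1.493, -3.528, 29.28, -0.033], [-1.493, -4.482, 29.15, -0.033], [-1.493, -5.432, 28.988, -0.033], [-1.493, -6.375, 28.795, -0.033], [-1.493, -7.312, 28.571, -0.033], [-1.493, -8.241, 28.317, -0.033], [-1.493, -9.162, 28.033, -0.033], [-1.493, -10.072, 27.719, -0.033], [-1.493, -10.972, 27.375, -0.033], [-1.493, -11.86, 27.002, -0.033], [-1.493, -12.736, 26.6, -0.033], [-1.493, -13.598, 26.17, -0.033], [-1.493, -14.445, 25.712, -0.033], [-1.493, -15.277, 25.227, -0.033]] total turn -0.457
```

Emit:
{"method": "arm_command", "body": {
  "series": [
    [[-2,-3,25,-0.033],[-2,-4,29,-0.033],[-2,-5,29,-0.033],[-2,-6,29,-0.033],[-2,-7,29,-0.033],[-2,-8,28,-0.033],[-2,-9,28,-0.033],[-2,-10,28,-0.033],[-2,-11,27,-0.033],[-2,-12,27,-0.033]]
  ]
}}

```text
t: 12.95
tcp_pos: [0.5269, -0.0986, 0.1596]
tool_rot: [0.459, 0.539, -0.459, 0.537]
force: [-0.2, -0.5, -4.5]
finger_gap: 0.464
```

Emit:
{"method": "arm_command", "body": {
  "series": [
    [[0,-13,27,-0.033],[0,-14,26,-0.033],[0,-14,26,-0.033],[0,-15,25,-0.033],[0,0,0,0],[0,0,0,0],[0,0,0,0]]
  ]
}}

```text
t: 13.65
tcp_pos: [0.4942, -0.21, 0.1603]
tool_rot: [0.423, 0.568, -0.423, 0.566]
force: [-0.4, -0.8, -4.6]
finger_gap: 0.464
```

```bash
python3 - <<'E'
from plan import *
s=status.sense();print(s['t'],s['tcp_pos'],theta()[0],s['force'],s['finger_gap'])
go(*SEAT[:2],.06,SEAT[2]-np.pi/2,1)
E
```

```text
13.65 [ 0.49416666 -0.21001641  0.16026321] -1.2819720022872028 [-0.35821599 -0.78502324 -4.58860742] 0.4637174152890721
1 [[100.263, -6.439, 3.181, 0.005]] total turn 0.005
```

Emit:
{"method": "arm_command", "body": {
  "series": [
    [[10,-2,1,0.005],[20,-2,1,0],[20,-2.5,1,0],[25,0,0,0],[20,0,0,0],[10,0,0,0],[0,0,0,0],[0,0,0,0]]
  ]
}}

```text
t: 14.45
tcp_pos: [0.4898, -0.2157, 0.0565]
tool_rot: [0.424, 0.566, -0.424, 0.566]
force: [0.1, 0.3, -3.8]
finger_gap: 0.463
```

```bash
python3 - <<'E'
from plan import *
s=status.sense();print(s['t'],s['tcp_pos'],theta()[0],s['force'],s['finger_gap'])
go(*SEAT[:2],.0265,SEAT[2]-np.pi/2,1)
b=[]
for n in('side','top'):
  im=snapshot(n)[:,:,::-1].copy();u,v=proj(n,[*SEAT[:2],.03]).astype(int);x0,y0=u-35,v-45
  c=cv2.resize(im[y0:y0+80,x0:x0+70],None,fx=5.5,fy=5.5,interpolation=2)
  def D(pts,col):
    q=np.array([((proj(n,[*W(SEAT,x,y),z])-[x0,y0]+.5)*5.5-.5) for x,y,z in pts]).round().astype(np.int32);cv2.polylines(c,[q],True,col,1)
  D([(-.06,-.025,.028),(.06,-.025,.028),(.06,.025,.028),(-.06,.025,.028)],(0,255,0))
  bz=s['tcp_pos'][2]-.0185
  D([(-.055,-.02,bz+.06),(.055,-.02,bz+.06),(.055,.02,bz+.06),(-.055,.02,bz+.06)],(0,0,255))
  D([(-.105,-.045,.008),(.08,-.045,.008),(.08,.045,.008),(-.105,.045,.008)],(255,0,0))
  b.append(c)
cv2.imwrite('pics/p1.png',np.hstack(b))
E
```

```text
14.45 [ 0.48983327 -0.21573278  0.0564705 ] -1.2863380766947072 [ 0.0659862   0.31003952 -3.82897502] 0.463176637635954
1 [[29.971, -0.662, -1.061, 0.0]] total turn 0.0
```

View pics/p1.png

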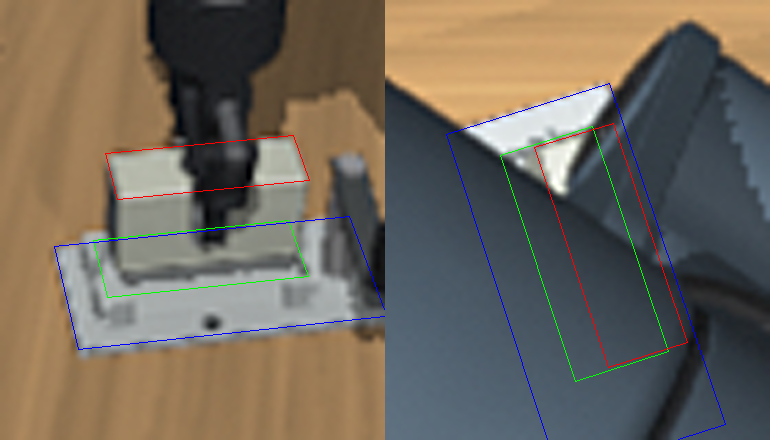

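Both overlays agree to about 1 px (2 mm), inside the 5 mm clearance. Lowering now.

Emit:
{"method": "arm_command", "body": {
  "series": [
    [[6,-0.5,-1,0],[8,0,0,0],[6,0,0,0],[4,0,0,0],[2,0,0,0],[1,0,0,0],[1,0,0,0],[0,0,0,0],[0,0,0,0]]
  ]
}}

```text
t: 15.45
tcp_pos: [0.4888, -0.2152, 0.0285]
tool_rot: [0.424, 0.566, -0.424, 0.566]
force: [-0.7, -0.3, -2.2]
finger_gap: 0.464
```

Emit:
{"method": "arm_command", "body": {
  "series": [
    [[1,0,0,0],[0.5,0,0,0],[0.5,0,0,0],[0,0,0,0],[0,0,0,0]]
  ]
}}

```text
t: 15.95
tcp_pos: [0.4887, -0.2152, 0.0284]
tool_rot: [0.424, 0.565, -0.424, 0.566]
force: [-3.6, 0.6, 12.2]
finger_gap: 0.466
```

Contact came at z 0.0284, exactly the pick height plus the 6 mm step, so it is seated. Relieve and release.

Emit:
{"method": "arm_command", "body": {
  "series": [
    [[-1.5,0,0,0],[0,0,0,0],[0,0,0,0]]
  ]
}}

```text
t: 16.25
tcp_pos: [0.4891, -0.2154, 0.0284]
tool_rot: [0.424, 0.565, -0.424, 0.566]
force: [-1.6, 0.2, 6.0]
finger_gap: 0.465
```

Emit:
{"method": "arm_command", "body": {
  "series": [
    [[0,0,0,0],[0,0,0,0],[0,0,0,0],[0,0,0,0],[0,0,0,0],[-20,0,0,0],[-40,0,0,0],[-45,0,0,0],[-40,0,0,0],[0,0,0,0]]
  ],
  "jaw": 90
}}

```text
t: 17.25
tcp_pos: [0.4919, -0.2172, 0.1782]
tool_rot: [0.424, 0.561, -0.424, 0.57]
force: [1.8, -0.8, 0.3]
finger_gap: 0.898
```

```bash
python3 - <<'E'
from plan import *
s=status.sense();print(s['t'],s['tcp_pos'],theta()[0],s['force'],s['finger_gap'])
im=snapshot('side')[:,:,::-1].copy();cv2.imwrite('pics/s6.png',cv2.resize(im[110:200,310:410],None,fx=6,fy=6,interpolation=2))
E
```

```text
17.25 [ 0.49190102 -0.21719068  0.1781997 ] -1.2867871404621722 [ 1.75612098 -0.81471033  0.30499778] 0.8978079636672848
```

View pics/s6.png

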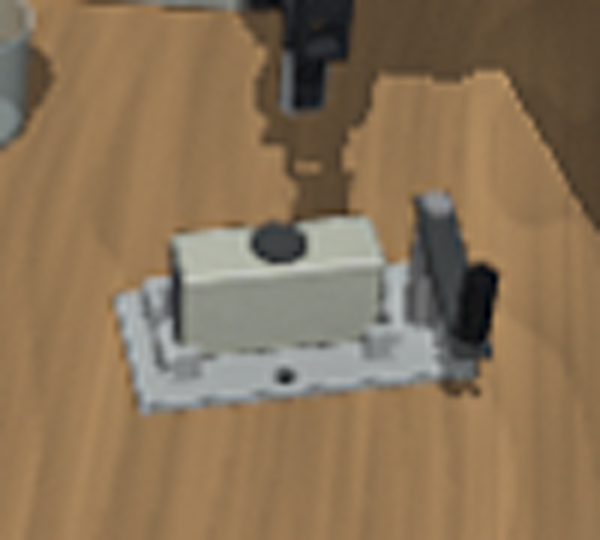

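```bash
python3 - <<'E'
from plan import *
b=.09; x,y=W(SEAT,-.085+.1*np.sin(b),.1*np.cos(b));print(x,y)
go(x,y,.19,SEAT[2]-b,13)
E
```

```text
0.3880263628730486 -0.14059270563118348
13 [[-1.099, -5.925, -7.788, -0.114], [-1.099, -5.002, -8.411, -0.114], [-1.099, -4.013, -8.925, -0.114], [-1.099, -2.973, -9.323, -0.114], [-1.099, -1.894, -9.601, -0.114], [-1.099, -0.79, -9.754, -0.114], [-1.099, 0.323, -9.781, -0.114], [-1.099, 1.433, -9.68, -0.114], [-1.099, 2.524, -9.455, -0.114], [-1.099, 3.582, -9.107, -0.114], [-1.099, 4.594, -8.64, -0.114], [-1.099, 5.547, -8.062, -0.114], [-1.099, 6.427, -7.38, -0.114]] total turn -1.481
```

Emit:
{"method": "arm_command", "body": {
  "series": [
    [[-2,-6,-8,-0.114],[-2,-5,-8,-0.114],[-2,-4,-9,-0.114],[-2,-3,-9,-0.114],[-2,-2,-10,-0.114],[0,-1,-10,-0.114],[0,0,-10,-0.114],[0,1,-10,-0.114],[0,3,-9,-0.114],[0,4,-9,-0.114]]
  ],
  "jaw": 75
}}

```text
t: 18.3
tcp_pos: [0.4081, -0.1559, 0.1814]
tool_rot: [0.051, 0.706, -0.05, 0.704]
force: [1.2, 0.2, -0.2]
finger_gap: 0.75
```

Emit:
{"method": "arm_command", "body": {
  "series": [
    [[0,5,-9,-0.114],[0,6,-8,-0.114],[0,6,-7,-0.114],[0,0,0,0],[0,0,0,0],[0,0,0,0]]
  ]
}}

```text
t: 18.9
tcp_pos: [0.3864, -0.1392, 0.1825]
tool_rot: [-0.068, 0.704, 0.068, 0.704]
force: [0.1, 1.2, 0.6]
finger_gap: 0.747
```

```bash
python3 - <<'E'
from plan import *
s=status.sense();print(s['t'],s['tcp_pos'],theta()[0],s['finger_gap'],s['q'])
go(.3880,-.1406,.094,SEAT[2]-.09,1)
E
```

```text
18.9 [ 0.38636458 -0.13922581  0.18246482] 0.19329701655758313 0.7465745650341842 [-6.19544500e-01  3.27107434e-01  2.00030186e+00 -7.31178957e-06
  8.14295285e-01 -8.12836494e-01]
1 [[88.465, -1.663, 1.341, -0.001]] total turn -0.001
```

Emit:
{"method": "arm_command", "body": {
  "series": [
    [[10,-1,1,0],[20,-0.5,0.5,0],[20,0,0,0],[20,0,0,0],[12,0,0,0],[6,0,0,0],[0,0,0,0],[0,0,0,0]]
  ]
}}

```text
t: 19.7
tcp_pos: [0.388, -0.1403, 0.0948]
tool_rot: [-0.069, 0.704, 0.069, 0.704]
force: [0.8, 0.3, 0.0]
finger_gap: 0.753
```

Emit:
{"method": "arm_command", "body": {
  "series": [
    [[0,0,0,0],[0,0,0,0],[0,0,0,0],[0,0,0,0],[0,0,0,0],[0,0,0,0],[0,0,0,0],[0,0,0,0]]
  ],
  "jaw": 5,
  "force": 20
}}

```text
t: 20.5
tcp_pos: [0.3879, -0.1402, 0.0952]
tool_rot: [-0.069, 0.704, 0.069, 0.704]
force: [-0.8, 0.3, 6.4]
finger_gap: 0.2
```

Holding the knob (opening 17 mm against an 18 mm knob). Swinging along the arc.

Emit:
{"method": "arm_command", "body": {
  "series": [
    [[0,-0.3,8,0.08],[0,-0.5,10,0.1],[0,-0.5,10,0.1],[0,-0.5,10,0.1],[0,-0.5,10,0.1],[0,-0.5,10,0.1],[0,-0.5,10,0.1],[0,-0.3,8,0.08]]
  ]
}}

```text
t: 21.3
tcp_pos: [0.4604, -0.1545, 0.0952]
tool_rot: [0.197, 0.679, -0.198, 0.678]
force: [-4.4, -4.0, 6.7]
finger_gap: 0.2
```

```bash
cat > kb.py <<'E'
from plan import *
s=status.sense();px,py=W(SEAT,-.085,0);d=s['tcp_pos'][:2]-np.array([px,py]);a=SEAT[2]+np.pi/2-np.arctan2(d[1],d[0])
print('t',s['t'],'r',np.hypot(*d),'keeper',a,'by theta',SEAT[2]-theta()[0],'z',s['tcp_pos'][2],s['force'],s['finger_gap'])
E
python3 kb.py
```

```text
t 21.3 r 0.09951889679345106 keeper 0.8461713787079803 by theta 0.8515238064101773 z 0.0952196512899982 [-4.4251127  -3.98946474  6.70090263] 0.19967359614516936
```

Emit:
{"method": "arm_command", "body": {
  "series": [
    [[0,-0.4,8,0.08],[0,-0.5,10,0.1],[0,-0.5,10,0.1],[0,-0.5,10,0.1],[0,-0.5,10,0.1],[0,-0.4,8,0.08],[0,-0.2,5,0.05],[0,0,3,0.03],[0,0,2,0.02],[0,0,0,0]]
  ]
}}

```text
t: 22.3
tcp_pos: [0.4995, -0.2047, 0.0952]
tool_rot: [0.406, 0.58, -0.407, 0.578]
force: [-4.9, -2.2, 6.8]
finger_gap: 0.202
```

```bash
python3 kb.py
```

```text
t 22.3 r 0.09829022193069344 keeper 1.5018906888855799 by theta 1.508710351095506 z 0.09523519610316106 [-4.90915348 -2.223229    6.76580543] 0.20186220909124314
```

Emit:
{"method": "arm_command", "body": {
  "series": [
    [[0,0.5,2,0.02],[0,0.3,2,0.02],[0,0,2,0.02],[0,0,1.5,0],[0,0,1,0],[0,0,0,0]]
  ]
}}

```text
t: 22.9
tcp_pos: [0.5009, -0.2091, 0.0952]
tool_rot: [0.423, 0.57, -0.423, 0.563]
force: [-6.8, 5.2, 12.0]
finger_gap: 0.199
```

```bash
python3 kb.py
```

```text
t 22.9 r 0.09815692380341551 keeper 1.5483224445540045 by theta 1.5679810403572412 z 0.09515423456155014 [-6.82766836  5.23120815 12.00973265] 0.19893246261952746
```

Emit:
{"method": "arm_command", "body": {
  "series": [
    [[0,0,1.5,0],[0,0,1.5,0],[0,0,1,0],[0,0,0,0]]
  ]
}}

```text
t: 23.3
tcp_pos: [0.5007, -0.2092, 0.095]
tool_rot: [0.425, 0.572, -0.423, 0.56]
force: [-6.2, 14.2, 14.9]
finger_gap: 0.206
```

```bash
python3 kb.py
```

```text
t 23.3 r 0.09797914953086605 keeper 1.5487260562739025 by theta 1.5696191999627083 z 0.09500260472385982 [-6.18002922 14.22633193 14.94077137] 0.2055365154192126
```

Firmly against the stop: no motion while the reaction rose from 5 to 14 N. Release and lift.

Emit:
{"method": "arm_command", "body": {
  "series": [
    [[0,0,-2,0],[0,0,0,0],[0,0,0,0]]
  ]
}}

```text
t: 23.6
tcp_pos: [0.5008, -0.2091, 0.0951]
tool_rot: [0.424, 0.571, -0.423, 0.562]
force: [-7.3, 10.7, 12.5]
finger_gap: 0.205
```

Emit:
{"method": "arm_command", "body": {
  "series": [
    [[0,0,0,0],[0,0,0,0],[0,0,0,0],[0,0,0,0],[0,0,0,0],[-10,0,0,0],[-30,0,0,0],[-40,0,0,0],[-40,0,0,0],[0,0,0,0]]
  ],
  "jaw": 75
}}

```text
t: 24.6
tcp_pos: [0.5086, -0.2164, 0.2211]
tool_rot: [0.424, 0.561, -0.423, 0.571]
force: [0.4, -0.0, 0.3]
finger_gap: 0.747
```

Emit:
{"method": "arm_command", "body": {
  "series": [
    [[-10,-30,0,0],[0,-40,0,0],[0,-40,0,0],[0,-30,0,0],[0,-10,0,0],[0,0,0,0],[0,0,0,0]]
  ]
}}

```text
t: 25.3
tcp_pos: [0.3622, -0.2568, 0.225]
tool_rot: [0.424, 0.566, -0.424, 0.566]
force: [-0.5, -0.4, 0.7]
finger_gap: 0.752
```

```bash
python3 - <<'E'
from plan import *
s=status.sense();print(s['t'],s['tcp_pos'],s['force'])
b=[]
for n in('side','top'):
  im=snapshot(n)[:,:,::-1].copy();cv2.imwrite(f'pics/raw_end_{n}.png',im)
  u,v=proj(n,[*SEAT[:2],.05]).astype(int);x0,y0=u-40,v-40
  b.append(cv2.resize(im[y0:y0+70,x0:x0+80],None,fx=4.8,fy=4.8,interpolation=2))
  u,v=proj(n,[*MAT[:2],.03]).astype(int);x0,y0=u-60,v-35
  b.append(cv2.resize(im[y0:y0+80,x0:x0+120],(384,256),interpolation=2))
cv2.imwrite('pics/end.png',np.vstack([np.hstack([b[0],b[2]]),np.hstack([b[1],b[3]])]))
E
```

```text
25.3 [ 0.36217389 -0.25680488  0.22499721] [-0.46836953 -0.40110089  0.68190529]
```

View pics/end.png

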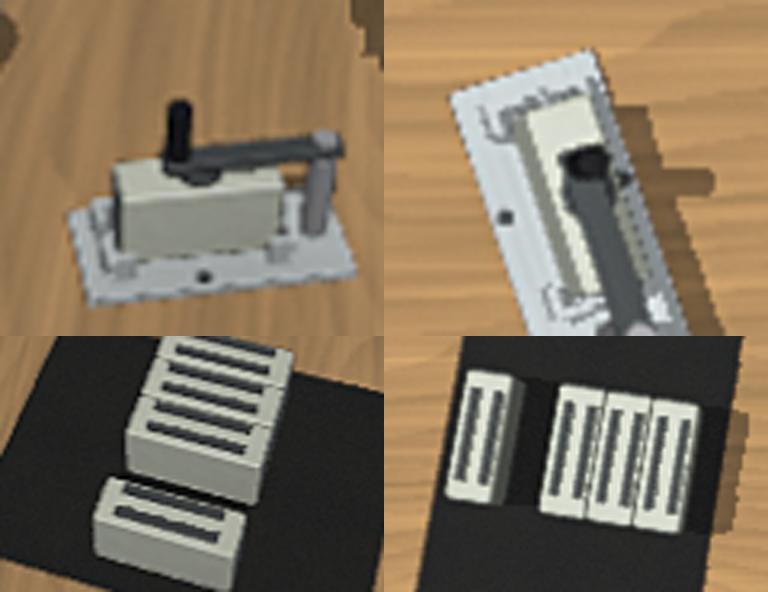

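```bash
python3 - <<'E'
from plan import *
def px(n,x,y):
  u,v=proj(n,[*SEAT[:2],.05]).astype(int); return (x+.5)/4.8-.5+u-40,(y+.5)/4.8-.5+v-40
for n,k,p in(('side',(179,107),(327,137)),('top',(587-384,161),(640-384,330))):
  K_=atz(n,*px(n,*k),.128);P_=atz(n,*px(n,*p),.088);d=(K_-P_)[:2];print(n,np.hypot(*d),'keeper',SEAT[2]+np.pi/2-np.arctan2(d[1],d[0]))
for n in('side','top'):
  a=cv2.imread(f'pics/raw_{n}0.png').astype(int);b=cv2.imread(f'pics/raw_end_{n}.png').astype(int)
  for y in(-.0804,-.0402,0,.0804):
    q=np.array([proj(n,[*W(MAT,sx*.048,y+sy*.016),.064]) for sx,sy in((1,1),(1,-1),(-1,-1),(-1,1))])
    x0,y0=np.floor(q.min(0)).astype(int)-2;x1,y1=np.ceil(q.max(0)).astype(int)+2
    A,B=[np.float32(cv2.resize(i[y0:y1,x0:x1].mean(2).astype(np.float32),None,fx=1,fy=1)) for i in(a,b)]
    print(n,y,'shift px',np.round(cv2.phaseCorrelate(A,B)[0],2))
E
```

```text
side 0.1026375029076481 keeper 1.5380552901736606
top 0.0961620457201238 keeper 1.5056435765142901
side -0.0804 shift px [ 0.48 -0.01]
side -0.0402 shift px [0.5  0.01]
side 0 shift px [0.73 0.48]
side 0.0804 shift px [0.   0.08]
top -0.0804 shift px [0.   0.51]
top -0.0402 shift px [-0.04  0.45]
top 0 shift px [0.32 0.17]
top 0.0804 shift px [-0.43  0.63]
```

```bash
python3 - <<'E'
from plan import *
for n in('side','top'):
  b=cv2.imread(f'pics/raw_end_{n}.png');q=proj(n,[.5007,-.2092,.128]);u,v=q.round().astype(int)
  g=b[v-12:v+13,u-12:u+13].max(2); m=(g<45).astype(np.uint8);k,l,st,c=cv2.connectedComponentsWithStats(m)
  i=1+np.argmax(st[1:,4]) ;print(n,'pred top',q,'mid',proj(n,[.5007,-.2092,.107]),'obs',c[i]+[u-12,v-12],st[i])
E
```

```text
side pred top [352.7412763  137.09764638] mid [352.3803962  142.42312481] obs [351.68852459 142.24590164] [ 8 11  6 13 61]
top pred top [398.4375501  227.67862583] mid [396.87235832 228.27125972] obs [397.02222222 227.6       ] [ 7  9  9  6 45]
```

The knob is still within 0.7 px (about 1–2 mm) of where it stalled against the stop. Handing in.

```bash
python3 -c "
from station import ticket
print(ticket.sign_off())"
```

```text
the job is handed in; nothing more can be done
None
```

The job is done and handed in at about 25 s of the 72 s allowed; no verdict was reported.

- **Slide:** I pushed the capped cartridge out endwise with the back of the open front finger, about 115 mm, so it was clear of the row. I measured that in the top camera picture.
- **Placing:** I lifted it, lowered it between the cradle's corner stops until it touched the seat, and let go. It touched down at the expected height, and the pictures show it upright between the stops.
- **Keeper bar:** I gripped the knob and swung it along its arc until it stopped moving while the push rose from 5 to 14 N. I then let go and moved the arm clear.

**Last checks:**
- **Knob:** it stayed within about 1 px of the place where it stalled.
- **Row:** the four ribbed cartridges show image shifts of 0.9 px or less (about 2 mm). I put this down mostly to changed lighting, though a shift of 1–2 mm can't be ruled out.
- **Bystanders:** I did not compare the flask, beaker, tape or wrench with the first pictures. The arm's path stayed away from all of them.
- **Disagreement:** camera estimates of the keeper angle came out at 1.51 (top) and 1.54 (side), and 1.55 from the gripper position, against the nominal 1.571. The two camera values rest on hand-picked pixels, and the top pivot point was at the crop's edge. I relied on the hard stop under force instead.

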